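# Build a packing-plate stack and hold the gauge slide over it

## Task

Lay the thick plain steel plate squarely on the gauge's bed and the thinner plate with two holes squarely on top of it, edges flush, and let go of them. Then pull the gauge's spring-return slide by its black upright handle until its pointer lines up with the mark fin, its bar passing over the pile without disturbing it, and finish while still holding the handle there. Leave everything else on the trolley where it is.

Things in the scene. Friction and masses are not known exactly. Their poses are not given: they have to be found in the camera images.
- gauge: The pack gauge, fixed on the trolley: grey painted steel base 200 (x) x 220 (y) x 12 mm high, origin at the centre of its underside, x along the slide's rail (the slide is pulled towards -x, which is roughly towards the robot). It carries the bed on its +y half and the rail with the slide on its -y half.
- bed (a point): Centre of the TOP face of the gauge's bed, a raised steel pad 80 (x) x 50 (y) mm, the same outline as the plates; its top is 22 mm above the trolley. Axes as the gauge's.
- solid: The thick plain packing plate (no holes), loose, steel, 80 x 50 x 18 mm, about 0.5 kg, long side along its x; origin at the centre of its underside. Starts flat on the trolley.
- solid_mid (a point): Centre (half-way up, 9 mm above its underside) of the thick plain plate; x along its 80 mm side, z up.
- holed: The thinner packing plate with two round 18 mm through-holes 44 mm apart on its long middle line, loose, steel, 80 x 50 x 12 mm, about 0.33 kg, long side along its x; origin at the centre of its underside. Starts flat on the trolley.
- holed_mid (a point): Centre (half-way up, 6 mm above its underside, solid metal between the two holes) of the plate with two holes; x along its 80 mm side, z up.
- slide (a joint): How far the slide is pulled out, m: 0 at rest (sprung back), up to 0.10 at the stop. Pull along the gauge's -x. The spring pulls it back with about 4.5 N at rest and 90 N more per metre of pull (about 10 N at the mark).
- handle_mid (a point): The slide's handle is a black upright round post of 24 mm diameter on the slide's block, its foot 46 mm and its top 102 mm above the trolley. This is the point on its axis to grip at, 82 mm above the trolley. Axes as the gauge's. Nothing else stands above 68 mm near it.
- feeler (a point): Far tip of the slide's feeler bar (centre of its end face, 63 mm above the trolley), axes as the gauge's. The level bar, 16 mm wide in x and 58 to 68 mm above the trolley, runs along y from 14 mm to 174 mm beside the handle's axis. At rest its middle line stands 40 mm beyond the bed's +x end; pulled, it passes 6 mm over a pile of both plates.
- pointer (a point): Tip of the slide's pointer, a thin dark steel fin 5 mm thick on the -y side of the slide's block, 46 mm above the trolley, level (in x) with the handle's axis. Axes as the gauge's.
- mark_top (a point): The mark: top of a fixed thin upright dark steel fin, 5 mm thick, on the gauge's base just beside (-y of) the pointer's path, 46 mm above the trolley; it stands 50 to 75 mm towards the gauge's -x from the resting pointer. The pointer is at the mark when both have the same x in the gauge's axes. Axes as the gauge's.
- nut: Bystander: chrome lug nut, 29 mm flange, 33 mm high.
- brush: Bystander: yellow plastic rim brush with black bristles, 260 mm long, lying; 28 mm high.
- bucket: Bystander: empty white plastic bucket, 224 mm over the rim, 200 mm high.
- extinguisher: Bystander: small red fire extinguisher with squeeze lever, 80 mm diameter, 310 mm high, standing.
- tin: Bystander: closed metal tin, 72 mm diameter, 85 mm high.
- spacer: Bystander: round steel wheel spacer ring, 68 mm diameter, 40 mm bore, 10 mm thick, lying.
- spanner: Bystander: steel spanner, 200 mm long, lying.
Not all that is in view belongs to the job. Leave any orange look-alike of the holed alone. Leave any blue look-alike of the solid alone.

How it is judged (in metres and radians):
On the way, in this order (a step that is already met when the one before it is completed fails the run):
1. the thick plain plate lies squarely on the bed, let go (horizontal distance between solid_mid and bed below 0.008 m and angle between the x axis of solid_mid and the x axis of bed, either way round below 0.12 rad and angle between solid_mid's own z axis and vertical below 0.08 rad and z of solid_mid in the frame of bed between 0.005 and 0.013 m and contact force between each of the arm, the fingers and solid below 0.2 N and linear speed of solid below 0.02 m/s), for 0.2 s.
2. the plate with two holes lies squarely on the thick plate, let go (horizontal distance between each of solid_mid, holed_mid and bed below 0.008 m and angle between the x axis of each of solid_mid, holed_mid and the x axis of bed, either way round below 0.12 rad and angle between each of solid_mid, holed_mid's own z axis and vertical below 0.08 rad and z of solid_mid in the frame of bed between 0.005 and 0.013 m and z of holed_mid in the frame of bed between 0.02 and 0.028 m and contact force between each of the arm, the fingers and holed below 0.2 N and linear speed of holed below 0.02 m/s), for 0.2 s.
At the end, for the whole second after the job is handed in: Fingers still hold the handle (over 2 N), slide still, pointer within 5 mm of the mark. On the bed the thick plate below and the holed one on top, flat, untouched by the robot, each within 8 mm of the bed's centre and of each other and under 0.12 rad from its direction (all of step 2 and x of pointer in the frame of mark_top between -0.005 and 0.005 m and value of joint slide above 0.03 m and velocity of joint slide between -0.01 and 0.01 m/s and contact force between the fingers and slide_c4 above 2 N and horizontal distance between solid_mid and holed_mid below 0.008 m and contact force between each of the arm, the fingers and solid below 0.2 N and linear speed of solid below 0.02 m/s); the arm keeps its last pose, push and grip.
It fails at once if one of the other things on the trolley is moved more than 30 mm (distance of any of nut, brush, bucket, extinguisher, tin, spacer, spanner from where it was at the start of the episode above 0.03 m).
It also fails if it takes over 67 s, if anything falls off the work surface, if the arm or the gripper's body presses on something with over 40 N, if the wrist force passes 120 N, or if a joint passes its speed limit or range.

## Robot

A 6-joint arm with a two-finger parallel gripper is mounted at the origin on the work surface. World frame = base frame: x ahead of the robot, y to its left, z up, the work surface at z = 0. Lengths are in mm, angles in rad, forces in N, time in s.
With the tool pointing down it reaches from about 300 to 775 mm from the base axis. Payload 14.6 kg.
Tool frame: the origin (TCP) lies between the finger pads; the fingertips stand 25 mm ahead of it and the grasp point (between the pads) lies 6 mm ahead of it; z points along the fingers, x is the direction in which the jaws open and shut, and the axes are right-handed (so a half turn about z gives the same grasp; the last joint's range is limited). The gripper opens to 94 mm and grips with 3 to 60 N. Pads are 16 mm wide; open, the fingers measure 119 mm over their backs; the gripper's body (75 mm by 177 mm) begins 78 mm behind the grasp point.
Start: joints at [1.053, 0.3, 1.521, -0, 1.321, -0.067], TCP at [239.623, 495.045, 208.446] pointing down, gripper open.
Joint ranges: [-3.03, 3.03], [-0.79, 2.21], [0.23, 2.52], [-1.04, 4.18], [0, 3.07], [-2.55, 2.55]. Speed limits (rad/s): [2.22, 2.22, 2.57, 3.14, 3.14, 3.14].

## Interface

Orientations are given as [roll, pitch, yaw] about the fixed x, y, z axes, in that order (R = Rz(yaw) Ry(pitch) Rx(roll)).
In Python, from cell import manip gives the robot as it stands.
- The arm moves only by the tool apply_moves, never from a script. Its argument "series" is a list of rows, each a list of 3 entries, a list of its own where there are three numbers: the shift along the world's x, y, z in cm, then the turn, a rotation vector about the world's x, y, z in rad, then the opening in per cent of the stroke, from 0 (shut) to 100 (fully open). A call has exactly 10 rows; each row is the pose to reach, as a shift and turn from the pose commanded when the call began; what a row does not reach only later rows make up. A row lasts 1/8 s, in which the tool goes at most 62.5 mm and 10.7 degrees, less where a joint would pass 70% of its speed; a pose out of reach is approached as far as the arm can. A call with a gripper value outside its range is refused whole. The fingers move at their own pace and stop on an object; "grip_force" is the grip in N (left out, the last holds). Time passes only in rows, so rows that repeat a pose let the fingers close, or fill a call up. It gives the time, the measured TCP pose, the force and the opening at its end, in the units of the state.
- manip.read_state(): the state, without advancing time (a new reading comes with each control period).
- manip.camera(name): name is "scene" or "top" or "wrist"; returns (picture, depth): 420x560x3 uint8, red, green, blue; 420x560 float32, mm along the optical axis (not along the pixel's ray), 0 where there is no reading.
- manip.camera_info(name): a dict with "intrinsics" (3x3 intrinsics, pixels), "extrinsics" (4x4, takes a point from world to camera coordinates); the wrist camera has in their place "hand_eye" (4x4, takes a point from camera to tool coordinates, whose origin is the TCP and whose axes are the tool frame's). Camera axes: x right, y down, z forward; pixel columns grow to the right and rows downward; lengths in mm; the calibration is good to about 2 mm. The wrist camera is an equidistant fisheye: a pixel r from the principal point sees the ray r / f radians off the axis. A picture is of the moment at which its call begins: read the wrist's pose just before it. camera_info takes no time and is no camera call.
- manip.sign_off(): hands the job in, once; it reports no verdict.
The state is a dict: "clock": time; "joints": joint angles; "qd": joint speeds; "effort": joint torques, N m; "eef_pos": TCP position; "eef_rot": TCP orientation; "wrist_force": force on the tool from outside, world axes, zero at the start; "moment": the same for the moment, N m; "finger_gap": finger opening in mm.
Only numpy, scipy, OpenCV 4.12 (cv2) and the standard library are available. Lean on these libraries where they do the work, as an engineer would, in place of code of your own. Each camera call takes 0.05 s, during which the arm holds its last target.

## Working session

There is one attempt and no reset: what is moved stays moved. The work goes in short steps, Python scripts to look and compute and a tool call to move; the robot and the scene stay as the last step left them, time stands still between calls to the robot, and variables do not carry over. Pictures are saved under pics/ and viewed, and the job is handed in when it is done.

Besides the shell and the picture viewer there is one more tool, called after ">>>" by a JSON object that holds its "op" and its "data". apply_moves: Moves the arm, as the interface text tells. Its arguments: {"type":"object","properties":{"series":{"type":"array","items":{"type":"array"}},"grip_force":{"type":"number"}},"required":["series"]}

```bash
mkdir -p pics; ls; cat > h.py <<'E'
import numpy as np,cv2
from cell import manip
def snap(n,f):
    p,d=manip.camera(n); cv2.imwrite(f'pics/{f}.png',p[:,:,::-1]); np.savez(f'pics/{f}.npz',p=p,d=d); return p,d
def cloud(n,d):
    i=manip.camera_info(n);K=np.array(i['intrinsics']);E=np.array(i['extrinsics'])
    v,u=np.mgrid[:d.shape[0],:d.shape[1]]
    c=np.stack([(u-K[0,2])/K[0,0]*d,(v-K[1,2])/K[1,1]*d,d],-1)
    return (c-E[:3,3])@E[:3,:3]
E
python3 - <<'E'
from h import *
print(manip.read_state())
for n in('scene','top'):
    p,d=snap(n,n+'0');print(manip.camera_info(n))
print(manip.camera_info('wrist'))
E
```

```text
pics
{'clock': 0.0, 'joints': array([ 1.05338360e+00,  3.00498640e-01,  1.52158552e+00,  4.58768054e-06,
        1.32072988e+00, -6.66086668e-02]), 'qd': array([-0.00013402, -0.00125245, -0.00162898,  0.00255996, -0.00039295,
       -0.00015646]), 'effort': array([ 1.52254630e-03, -5.31798720e+01, -3.52737129e+01,  7.09382258e-02,
        2.43862916e-02, -9.44569138e-05]), 'eef_pos': array([239.50126984, 494.81553211, 207.86935513]), 'eef_rot': array([-3.14150693e+00,  1.21838239e-03,  1.11999119e+00]), 'wrist_force': array([-0.67160689, -0.15240396, -0.29391271]), 'moment': array([ 0.00789889,  0.01544765, -0.02997088]), 'finger_gap': 94.26494687520027}
{'intrinsics': array([[443.96771429,   0.        , 277.84707259],
       [  0.        , 443.96771429, 210.79751736],
       [  0.        ,   0.        ,   1.        ]]), 'extrinsics': array([[-4.60728101e-01,  8.87472699e-01, -1.10374877e-02,
         3.65832964e+02],
       [ 7.71504418e-01,  3.94313854e-01, -4.99297023e-01,
        -3.52055719e+02],
       [-4.38760242e-01, -2.38555640e-01, -8.66360581e-01,
         1.48251334e+03]
[... 438 characters left out ...]
02],
       [ 1.82345264e-01,  6.33047501e-03, -9.83214183e-01,
         1.56275596e+03],
       [ 0.00000000e+00,  0.00000000e+00,  0.00000000e+00,
         1.00000000e+00]])}
{'intrinsics': array([[325.1922621 ,   0.        , 279.85301094],
       [  0.        , 325.1922621 , 206.25637505],
       [  0.        ,   0.        ,   1.        ]]), 'hand_eye': array([[ 9.99999890e-01, -4.65272143e-04, -5.77633783e-05,
         9.15341252e-01],
       [ 4.64346568e-04,  9.65837369e-01,  2.59148531e-01,
        -7.51328842e+01],
       [-6.47845630e-05, -2.59148530e-01,  9.65837479e-01,
        -1.75972131e+02],
       [ 0.00000000e+00,  0.00000000e+00,  0.00000000e+00,
         1.00000000e+00]])}
```

View pics/scene0.png

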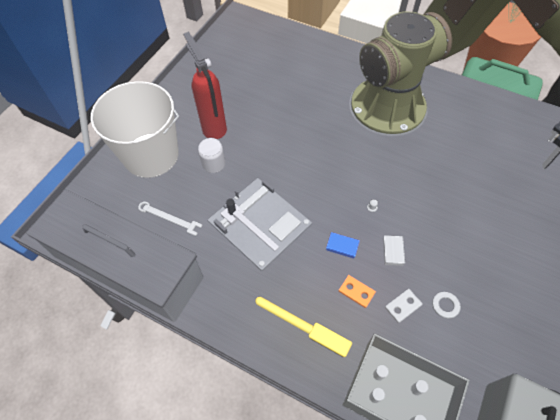

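View pics/top0.png

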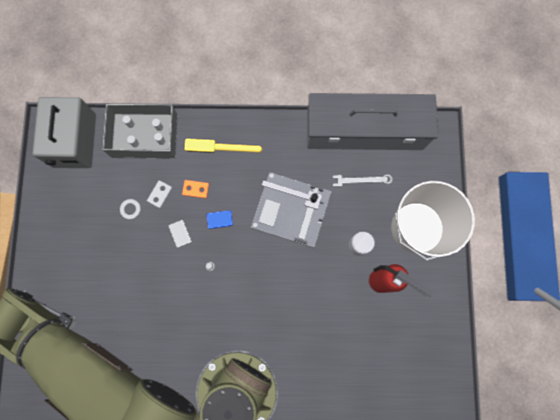

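The scene picture shows the plain plate at about (394,250), the holed plate at (404,305) and the gauge at (260,222). In the top view they are at (180,233), (159,194) and (290,210). Blue and orange decoys are next to the plates. Next I measure the positions.

```bash
python3 - <<'E'
from h import *
z=np.load('pics/top0.npz');p,d=z['p'],z['d'];P=cloud('top',d)
for u,v in[(180,233),(159,180),(159,194),(270,213),(300,210),(315,196),(290,188),(316,222),(210,266),(220,219),(196,188),(200,250)]: print((u,v),P[v,u].round(1),p[v,u])
c=p[150:260,110:345];cv2.imwrite('pics/c0.png',cv2.resize(c[:,:,::-1],None,fx=3.4,fy=3.4,interpolation=cv2.INTER_CUBIC))
h=P[150:260,110:345,2];cv2.imwrite('pics/c0h.png',cv2.resize(np.clip(h*2.3+20,0,255).astype(np.uint8),None,fx=3.4,fy=3.4,interpolation=cv2.INTER_NEAREST))
E
```

```text
(180, 233) [498.1 199.9  21. ] [218 219 224]
(159, 180) [682.7 285.2  -5.7] [150 150 157]
(159, 194) [630.3 278.5  11.4] [220 221 225]
(270, 213) [568.1 -95.   22.3] [218 219 223]
(300, 210) [ 581.8 -194.7    9.3] [155 157 166]
(315, 196) [ 610.  -237.3  104.1] [51 51 52]
(290, 188) [ 655.  -160.7   16.4] [171 172 182]
(316, 222) [ 542.7 -248.3    4.7] [159 161 171]
(210, 266) [390.5  95.7  33.9] [217 219 223]
(220, 219) [546.2  69.8  21.6] [ 82 134 239]
(196, 188) [651.  154.1  17.4] [246 182  99]
(200, 250) [4.450e+02 1.351e+02 3.000e-01] [107 106 114]
```

View pics/c0.png

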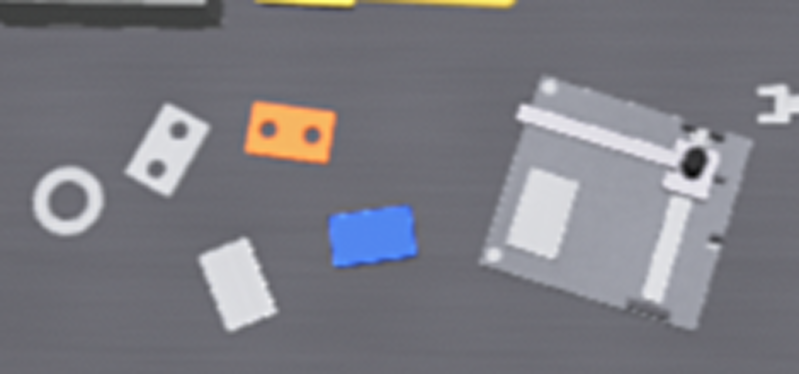

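View pics/c0h.png

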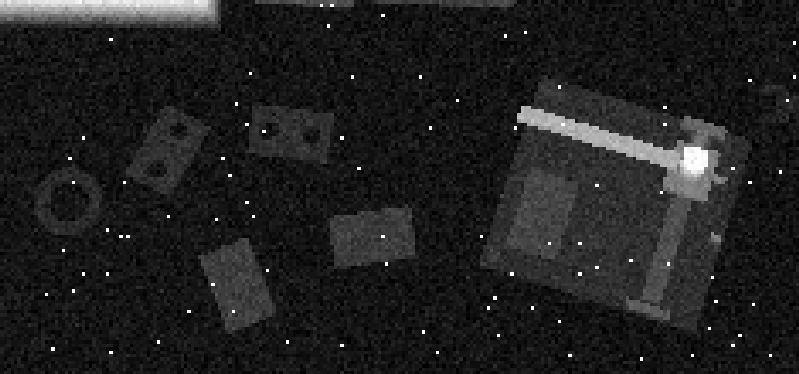

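```bash
cat >> h.py <<'E'
def px2w(n,uv,z):
    i=manip.camera_info(n);K=np.array(i['intrinsics']);E=np.array(i['extrinsics'])
    uv=np.atleast_2d(uv).astype(float)
    r=np.c_[(uv-K[:2,2])/K[0,0],np.ones(len(uv))]@E[:3,:3]
    C=-E[:3,:3].T@E[:3,3]
    return C+r*((np.reshape(z,(-1,1))-C[2])/r[:,2:])
def rect(n,p,seed,z,thr=195,s=4,fn=None,win=40):
    fn=fn or (lambda uv:px2w(n,uv,z))
    u0,v0=seed
    c=p[v0-win:v0+win,u0-win:u0+win].min(2)
    g=cv2.resize(c,None,fx=s,fy=s,interpolation=cv2.INTER_CUBIC)
    m=(g>thr).astype(np.uint8)
    nb,lab=cv2.connectedComponents(m)
    l=lab[win*s,win*s]
    if l==0:
        ys,xs=np.nonzero(lab);k=np.argmin((ys-win*s)**2+(xs-win*s)**2);l=lab[ys[k],xs[k]]
    cs,_=cv2.findContours((lab==l).astype(np.uint8),cv2.RETR_EXTERNAL,cv2.CHAIN_APPROX_NONE)
    q=max(cs,key=len)[:,0].astype(float)
    q=(q+.5)/s-.5+[u0-win,v0-win]
    w=fn(q)
    (cx,cy),(a,b),an=cv2.minAreaRect(w[:,:2].astype(np.float32)*1)
    an=np.radians(an)
    if a<b:a,b,an=b,a,an+np.pi/2
    an=(an+np.pi/2)%np.pi-np.pi/2
    return np.round([cx,cy],1),np.round([a,b],1),round(an,4)
E
python3 - <<'E'
from h import *
p=np.load('pics/top0.npz')['p']
for nm,s,z in[('solid',(180,233),18),('holed',(157,196),12),('bed',(270,213),22)]:
    for t in(175,190,205):
        print(nm,t,rect('top',p,s,z,t,win=20))
p=np.load('pics/scene0.npz')['p']
for nm,s,z in[('solid',(394,250),18),('holed',(404,308),12),('bed',(285,225),22)]:
    for t in(175,190,205):
        print(nm,t,rect('scene',p,s,z,t,win=25))
print(px2w('top',[[110+693/3.4,150+158/3.4]],102))
E
```

```text
solid 175 (array([498. , 202.2]), array([80.8, 51.7]), np.float64(0.4154))
solid 190 (array([497.9, 202.1]), array([79.3, 50.4]), np.float64(0.4066))
solid 205 (array([497.9, 202.1]), array([77.8, 48.9]), np.float64(0.4065))
holed 175 (array([631.9, 279.1]), array([80.9, 50.4]), np.float64(-0.4781))
holed 190 (array([631.9, 279.1]), array([79.5, 48.8]), np.float64(-0.473))
holed 205 (array([631.8, 279. ]), array([77.7, 47. ]), np.float64(-0.4822))
bed 175 (array([570.8, -92.4]), array([82.2, 53.4]), np.float64(-0.3005))
bed 190 (array([570.7, -92.4]), array([80. , 50.9]), np.float64(-0.3059))
bed 205 (array([570.6, -92.4]), array([77.9, 48.7]), np.float64(-0.3007))
solid 175 (array([499. , 200.5]), array([83.6, 52.2]), np.float64(0.4172))
solid 190 (array([499.1, 200.3]), array([82. , 51.4]), np.float64(0.4171))
solid 205 (array([499.1, 200.2]), array([80.6, 50. ]), np.float64(0.4169))
holed 175 (array([632.1, 276.7]), array([82.7, 52.2]), np.float64(-0.476))
holed 190 (array([632.1, 276.6]), array([81.4, 51.2]), np.float64(-0.4773))
holed 205 (array([632.2, 276.7]), array([79.8, 49.9]), np.float64(-0.4761))
bed 175 (array([ 569.8, -126.9]), array([156.2, 134.5]), np.float64(1.2823))
bed 190 (array([570.7, -95.1]), array([81.8, 52.7]), np.float64(-0.2962))
bed 205 (array([570.9, -95.2]), array([79.5, 50.6]), np.float64(-0.295))
[[ 608.83505764 -233.73487716  102.        ]]
```

>>> {"op": "apply_moves", "data": {"series": [[[3.2, -3.7, -1.2], [0, 0, 0.108], 100], [[6.5, -7.3, -2.4], [0, 0, 0.216], 100], [[9.7, -11.0, -3.7], [0, 0, 0.324], 100], [[12.9, -14.7, -4.9], [0, 0, 0.432], 100], [[16.2, -18.4, -6.1], [0, 0, 0.54], 100], [[19.4, -22.0, -7.3], [0, 0, 0.648], 100], [[22.7, -25.7, -8.6], [0, 0, 0.756], 100], [[25.89, -29.38, -9.8], [0, 0, 0.863], 100], [[25.89, -29.38, -9.8], [0, 0, 0.863], 100], [[25.89, -29.38, -9.8], [0, 0, 0.863], 100]], "grip_force": 40}}

```text
clock: 1.35
eef_pos: [498.2, 201.5, 110.3]
eef_rot: [-3.141, -0.0, 1.982]
wrist_force: [-0.7, 0.5, 0.3]
finger_gap: 93.9
```

```bash
cat >> h.py <<'E'
from scipy.spatial.transform import Rotation as Ro
def wpx2w(uv,z,st):
    i=manip.camera_info('wrist');K=np.array(i['intrinsics']);H=np.array(i['hand_eye'])
    x=(np.atleast_2d(uv).astype(float)-K[:2,2])/K[0,0]
    th=np.linalg.norm(x,axis=1,keepdims=True)+1e-12
    r=np.c_[np.sin(th)*x/th,np.cos(th)]
    R=Ro.from_euler('xyz',st['eef_rot']).as_matrix()
    r=r@H[:3,:3].T@R.T; C=R@H[:3,3]+st['eef_pos']
    return C+r*((z-C[2])/r[:,2:])
E
python3 - <<'E'
from h import *
st=manip.read_state();print(st['eef_pos'],st['eef_rot'],st['clock'])
p,d=snap('wrist','w1')
import pickle;pickle.dump(st,open('pics/w1.pkl','wb'))
E
```

```text
[498.15779959 201.54374057 110.34562865] [-3.14110187e+00 -2.17246136e-04  1.98180376e+00] 1.35
```

View pics/w1.png

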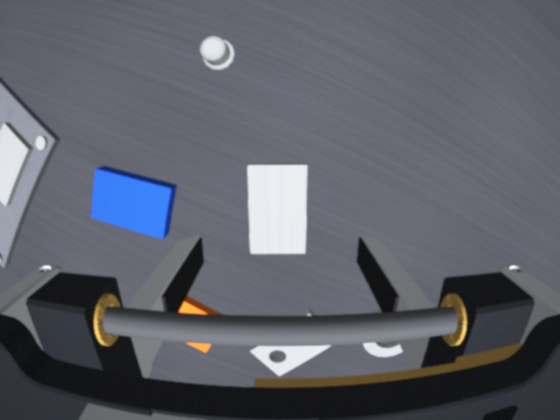

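```bash
python3 - <<'E'
from h import *
import pickle;st=pickle.load(open('pics/w1.pkl','rb'))
p=np.load('pics/w1.npz')['p']
for t in(170,190,205): print(rect('wrist',p,(278,209),18,t,s=2,win=60,fn=lambda q:wpx2w(q,18,st)))
E
```

```text
(array([500.2, 200.3]), array([79.6, 50.2]), np.float64(0.4141))
(array([500. , 200.3]), array([79. , 49.7]), np.float64(0.4148))
(array([500.2, 200.3]), array([78.5, 49.2]), np.float64(0.4114))
```

The wrist view shows the plate centred between the fingers at (278,209). The estimates agree within 2 mm, so I descend and grip.

>>> {"op": "apply_moves", "data": {"series": [[[0.1, -0.05, -2.0], [0, 0, 0], 100], [[0.1, -0.05, -4.2], [0, 0, 0], 100], [[0.1, -0.05, -6.2], [0, 0, 0], 100], [[0.1, -0.05, -7.6], [0, 0, 0], 100], [[0.1, -0.05, -8.1], [0, 0, 0], 100], [[0.1, -0.05, -8.1], [0, 0, 0], 0], [[0.1, -0.05, -8.1], [0, 0, 0], 0], [[0.1, -0.05, -8.1], [0, 0, 0], 0], [[0.1, -0.05, -8.1], [0, 0, 0], 0], [[0.1, -0.05, -8.1], [0, 0, 0], 0]], "grip_force": 40}}

```text
clock: 2.65
eef_pos: [499.6, 200.8, 29.6]
eef_rot: [3.141, 0.0, 1.983]
wrist_force: [-0.5, -0.1, -0.6]
finger_gap: 47.5
```

>>> {"op": "apply_moves", "data": {"series": [[[0, 0, 2.0], [0, 0, 0], 0], [[0, 0, 5.0], [0, 0, 0], 0], [[0.6, -2.4, 8.0], [0, 0, -0.07], 0], [[1.7, -7.0, 10.0], [0, 0, -0.18], 0], [[2.9, -12.0, 11.0], [0, 0, -0.3], 0], [[4.1, -17.0, 11.0], [0, 0, -0.42], 0], [[5.3, -22.0, 11.0], [0, 0, -0.54], 0], [[6.4, -26.4, 11.0], [0, 0, -0.65], 0], [[7.15, -29.5, 11.0], [0, 0, -0.7135], 0], [[7.15, -29.5, 11.0], [0, 0, -0.7135], 0]]}}

```text
clock: 3.9
eef_pos: [571.1, -96.0, 139.2]
eef_rot: [-3.141, 0.0, 1.267]
wrist_force: [-0.8, 0.2, -0.1]
finger_gap: 0.7
```

```bash
python3 - <<'E'
from h import *
import pickle
st=manip.read_state();print(st['eef_pos'],st['eef_rot'],st['finger_gap'],st['wrist_force'])
p,d=snap('wrist','w2');pickle.dump(st,open('pics/w2.pkl','wb'))
E
```

```text
[571.05431476 -95.98650172 139.17836163] [-3.14136563e+00  1.25044835e-04  1.26660515e+00] 0.7428454452266301 [-0.77013667  0.24464926 -0.08506427]
```

View pics/w2.png

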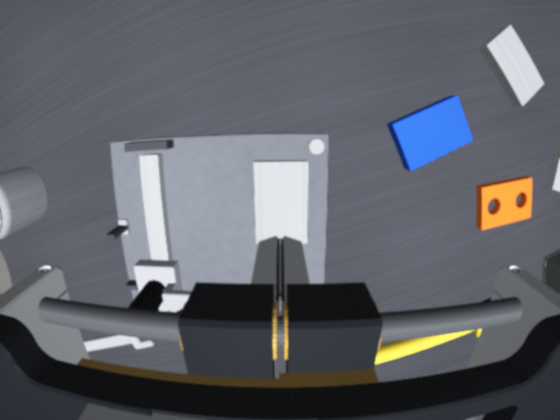

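The fingers are empty. They closed too late, and I lifted before they had the plate. It's now near (515,65) in the wrist view. I'll re-measure it along with the bed.

```bash
python3 - <<'E'
from h import *
import pickle;st=pickle.load(open('pics/w2.pkl','rb'))
p=np.load('pics/w2.npz')['p']
# bed far edge corners by wrist
print('bed far corners', wpx2w([[254,161.5],[308,161.5]],22,st).round(1))
p,d=snap('top','t2')
for t in(175,190,205): print('solid',rect('top',p,(180,233),18,t,win=20))
q,d=snap('scene','s2')
for t in(175,190,205): print('solid',rect('scene',q,(394,250),18,t,win=25))
c=p[150:300,110:345];cv2.imwrite('pics/c2.png',cv2.resize(c[:,:,::-1],None,fx=3,fy=3,interpolation=cv2.INTER_CUBIC))
E
```

```text
bed far corners [[ 527.6 -106.    22. ]
 [ 542.3  -59.3   22. ]]
solid (array([498. , 202.1]), array([80.8, 51.6]), np.float64(0.4133))
solid (array([497.9, 202.1]), array([79.3, 50.4]), np.float64(0.4066))
solid (array([497.9, 202.1]), array([77.8, 48.9]), np.float64(0.4065))
solid (array([499.1, 200.6]), array([83.6, 52.5]), np.float64(0.4218))
solid (array([499.1, 200.3]), array([82.1, 51.4]), np.float64(0.4172))
solid (array([499.2, 200.2]), array([80.7, 50.1]), np.float64(0.4169))
```

View pics/c2.png

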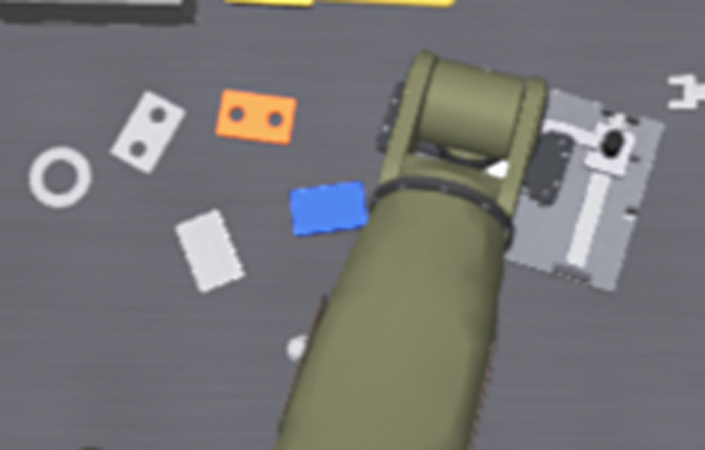

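The plate hasn't moved. I go back while opening, and this time I'll wait longer for the grip.

>>> {"op": "apply_moves", "data": {"series": [[[-0.6, 2.4, 0], [0, 0, 0.07], 100], [[-1.8, 7.4, 0], [0, 0, 0.2], 100], [[-3.0, 12.4, 0], [0, 0, 0.32], 100], [[-4.2, 17.4, 0], [0, 0, 0.44], 100], [[-5.4, 22.4, -1.0], [0, 0, 0.56], 100], [[-6.5, 26.9, -2.5], [0, 0, 0.66], 100], [[-7.17, 29.5, -4.5], [0, 0, 0.7135], 100], [[-7.17, 29.5, -6.0], [0, 0, 0.7135], 100], [[-7.17, 29.5, -6.5], [0, 0, 0.7135], 100], [[-7.17, 29.5, -6.5], [0, 0, 0.7135], 100]]}}

```text
clock: 5.3
eef_pos: [499.6, 200.0, 74.6]
eef_rot: [-3.142, 0.0, 1.982]
wrist_force: [0.5, -0.2, -0.7]
finger_gap: 93.6
```

>>> {"op": "apply_moves", "data": {"series": [[[0, 0, -2.0], [0, 0, 0], 100], [[0, 0, -3.8], [0, 0, 0], 100], [[0, 0, -4.7], [0, 0, 0], 100], [[0, 0, -4.7], [0, 0, 0], 0], [[0, 0, -4.7], [0, 0, 0], 0], [[0, 0, -4.7], [0, 0, 0], 0], [[0, 0, -4.7], [0, 0, 0], 0], [[0, 0, -4.7], [0, 0, 0], 0], [[0, 0, -4.7], [0, 0, 0], 0], [[0, 0, -4.7], [0, 0, 0], 0]], "grip_force": 40}}

```text
clock: 6.55
eef_pos: [499.3, 200.7, 27.5]
eef_rot: [3.142, 0.0, 1.983]
wrist_force: [0.4, -0.3, 0.5]
finger_gap: 27.1
```

```bash
python3 - <<'E'
from h import *
import pickle
st=manip.read_state();print(st['eef_pos'],st['eef_rot'],st['finger_gap'],st['wrist_force'])
p,d=snap('wrist','w3');pickle.dump(st,open('pics/w3.pkl','wb'))
E
```

```text
[499.32616826 200.74309868  27.46516396] [3.14157157e+00 1.03695396e-05 1.98301555e+00] 27.10502209550685 [ 0.37646223 -0.25225055  0.54987595]
```

View pics/w3.png

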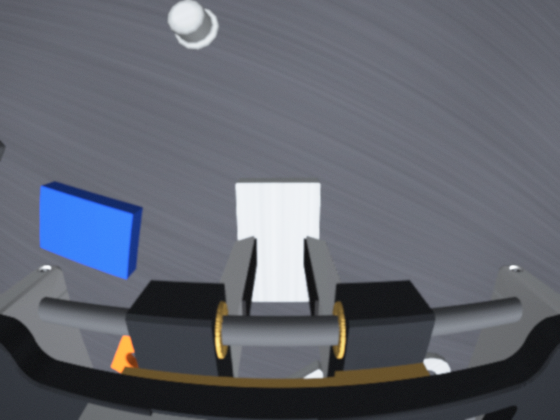

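The fingers closed above the plate to a gap of 27 mm. Their tips are higher than the data suggest, so I'll check the heights with the wrist depth.

```bash
python3 - <<'E'
from h import *
import pickle;st=pickle.load(open('pics/w3.pkl','rb'))
z=np.load('pics/w3.npz');d=z['d']
i=manip.camera_info('wrist');K=i['intrinsics'];H=i['hand_eye']
v,u=np.mgrid[:420,:560]
x=np.stack([(u-K[0,2]),(v-K[1,2])],-1)/K[0,0];th=np.linalg.norm(x,axis=-1,keepdims=True)+1e-9
r=np.concatenate([np.tan(th)*x/th,np.ones_like(th)],-1)
T=(r*d[...,None])@H[:3,:3].T+H[:3,3]   # tool frame
def med(a,b,c,e): return np.median(T[b:e,a:c].reshape(-1,3),axis=0).round(1)
for nm,b in dict(table=(350,100,400,140),table2=(180,200,210,240),plate=(265,200,295,225),platelow=(265,260,295,290),tipL=(246,242,252,248),tipR=(308,242,314,248),fL=(240,260,246,275)).items():
    print(nm,med(*b))
for vv in range(232,262,3): print(vv,[T[vv,c].round(0).tolist() for c in (246,250,254)])
E
```

```text
table [ 60.6 -76.9  27.7]
table2 [-56.9 -10.7  27.8]
plate [  0.4 -21.2   9.7]
platelow [ 0.4 20.3  9.7]
tipL [-16.7  -8.9 -12.5]
tipR [ 17.1  -8.9 -11.8]
fL [-16.9  -8.7 -39.7]
232 [[-20.0, -8.0, 11.0], [-18.0, -8.0, 10.0], [-15.0, -9.0, 9.0]]
235 [[-20.0, -6.0, 10.0], [-18.0, -7.0, 10.0], [-15.0, -6.0, 10.0]]
238 [[-19.0, -9.0, -1.0], [-17.0, -8.0, -0.0], [-15.0, -4.0, 10.0]]
241 [[-19.0, -9.0, -7.0], [-16.0, -9.0, -6.0], [-14.0, -7.0, -2.0]]
244 [[-18.0, -9.0, -11.0], [-16.0, -9.0, -11.0], [-14.0, -7.0, -6.0]]
247 [[-18.0, -9.0, -16.0], [-15.0, -9.0, -16.0], [-14.0, -8.0, -12.0]]
250 [[-17.0, -9.0, -20.0], [-15.0, -8.0, -18.0], [-13.0, -7.0, -15.0]]
253 [[-17.0, -9.0, -24.0], [-15.0, -9.0, -23.0], [-13.0, -7.0, -20.0]]
256 [[-17.0, -8.0, -26.0], [-15.0, -8.0, -26.0], [-13.0, -6.0, -20.0]]
259 [[-16.0, -9.0, -31.0], [-15.0, -7.0, -27.0], [-13.0, -4.0, -21.0]]
```

```bash
cat >> h.py <<'E'
def wcloud(d):
    i=manip.camera_info('wrist');K=i['intrinsics'];H=i['hand_eye']
    v,u=np.mgrid[:420,:560]
    x=np.stack([(u-K[0,2]),(v-K[1,2])],-1)/K[0,0];th=np.linalg.norm(x,axis=-1,keepdims=True)+1e-9
    r=np.concatenate([np.tan(th)*x/th,np.ones_like(th)],-1)
    return (r*d[...,None])@H[:3,:3].T+H[:3,3]
E
python3 - <<'E'
from h import *
for f,cols in(('w1',(198,201,362)),('w2',(278,284)),('w3',(250,310))):
    T=wcloud(np.load(f'pics/{f}.npz')['d'])
    for c in cols: print(f,c,[(v,*T[v,c].round(0).astype(int).tolist()) for v in range(228,252,2)])
E
```

```text
w1 198 [(228, -77, 24, 110), (230, -77, 26, 110), (232, -78, 28, 111), (234, -78, 30, 110), (236, -49, -8, 3), (238, -48, -7, 1), (240, -47, -7, -2), (242, -47, -7, -5), (244, -46, -7, -7), (246, -47, -5, -6), (248, -46, -5, -8), (250, -46, -3, -8)]
w1 201 [(228, -74, 23, 110), (230, -74, 25, 110), (232, -75, 28, 110), (234, -75, 30, 111), (236, -75, 31, 109), (238, -47, -7, 2), (240, -47, -6, 2), (242, -47, -5, 2), (244, -47, -3, 2), (246, -47, -2, 1), (248, -47, -1, 2), (250, -47, 0, 1)]
w1 362 [(228, 79, 24, 111), (230, 79, 26, 111), (232, 79, 28, 112), (234, 79, 30, 110), (236, 49, -9, 1), (238, 49, -8, -1), (240, 49, -7, -2), (242, 48, -7, -4), (244, 47, -7, -7), (246, 47, -6, -8), (248, 47, -5, -8), (250, 47, -3, -8)]
w2 278 [(228, -1, 26, 117), (230, -1, 28, 119), (232, -1, 30, 117), (234, -1, 32, 117), (236, -1, 34, 117), (238, -1, -7, 3), (240, -1, -7, 0), (242, -1, -7, -2), (244, -1, -7, -7), (246, -1, -7, -10), (248, -1, -7, -11), (250, -1, -7, -15)]
w2 284 [(228, 4, 25, 116), (230, 4, 28, 117), (232, 4, 30, 118), (234, 4, 32, 117), (236, 3, -9, 2), (238, 3, -9, -1), (240, 3, -8, -4), (242, 3, -8, -6), (244, 3, -8, -10), (246, 3, -8, -12), (248, 3, -8, -15), (250, 3, -9, -19)]
w3 250 [(228, -18, -11, 9), (230, -18, -10, 9), (232, -18, -8, 10), (234, -18, -7, 10), (236, -18, -6, 9), (238, -17, -8, 0), (240, -17, -9, -4), (242, -16, -9, -7), (244, -16, -9, -11), (246, -16, -9, -14), (248, -15, -9, -16), (250, -15, -8, -18)]
w3 310 [(228, 19, -11, 10), (230, 19, -10, 10), (232, 19, -8, 10), (234, 19, -7, 9), (236, 19, -6, 10), (238, 18, -9, -1), (240, 18, -8, -4), (242, 17, -9, -8), (244, 17, -9, -11), (246, 17, -9, -13), (248, 16, -9, -16), (250, 16, -9, -20)]
```

The fingertips actually end about 3 mm ahead of the TCP, not 25 mm. I'll trust the measurement, open, and go about 20 mm lower.

>>> {"op": "apply_moves", "data": {"series": [[[0, 0, 0.5], [0, 0, 0], 100], [[0, 0, 0.5], [0, 0, 0], 100], [[0, 0, 0.5], [0, 0, 0], 100], [[0, 0, 0.5], [0, 0, 0], 100], [[0, 0, 0.5], [0, 0, 0], 100], [[0, 0, 0.5], [0, 0, 0], 100], [[0, 0, 0], [0, 0, 0], 100], [[0, 0, -0.8], [0, 0, 0], 100], [[0, 0, -1.5], [0, 0, 0], 100], [[0, 0, -1.9], [0, 0, 0], 100]]}}

```text
clock: 7.85
eef_pos: [499.1, 200.7, 7.7]
eef_rot: [-3.141, -0.0, 1.983]
wrist_force: [-0.2, 0.9, -0.2]
finger_gap: 94.3
```

>>> {"op": "apply_moves", "data": {"series": [[[0, 0, 0], [0, 0, 0], 0], [[0, 0, 0], [0, 0, 0], 0], [[0, 0, 0], [0, 0, 0], 0], [[0, 0, 0], [0, 0, 0], 0], [[0, 0, 0], [0, 0, 0], 0], [[0, 0, 0], [0, 0, 0], 0], [[0, 0, 0], [0, 0, 0], 0], [[0, 0, 0], [0, 0, 0], 0], [[0, 0, 0.2], [0, 0, 0], 0], [[0, 0, 0.5], [0, 0, 0], 0]], "grip_force": 40}}

```text
clock: 9.1
eef_pos: [498.8, 200.7, 13.1]
eef_rot: [-3.14, -0.0, 1.983]
wrist_force: [-0.0, 0.2, -5.6]
finger_gap: 49.6
```

>>> {"op": "apply_moves", "data": {"series": [[[0, 0, 1.5], [0, 0, 0], 0], [[0, 0, 3.5], [0, 0, 0], 0], [[0.6, -2.4, 6.0], [0, 0, -0.07], 0], [[1.7, -7.0, 8.0], [0, 0, -0.18], 0], [[2.9, -12.0, 8.7], [0, 0, -0.3], 0], [[4.1, -17.0, 8.7], [0, 0, -0.42], 0], [[5.3, -22.0, 8.7], [0, 0, -0.54], 0], [[6.4, -26.4, 8.7], [0, 0, -0.65], 0], [[7.2, -29.45, 8.7], [0, 0, -0.713], 0], [[7.2, -29.45, 8.7], [0, 0, -0.713], 0]]}}

```text
clock: 10.35
eef_pos: [571.5, -95.6, 101.1]
eef_rot: [3.141, 0.0, 1.267]
wrist_force: [-0.4, 0.7, -6.0]
finger_gap: 50.0
```

```bash
python3 - <<'E'
from h import *
import pickle
st=manip.read_state();print(st['eef_pos'],st['eef_rot'],st['finger_gap'],st['wrist_force'])
p,d=snap('wrist','w4');pickle.dump(st,open('pics/w4.pkl','wb'))
T=wcloud(d)
print(np.median(T[215:225,270:290].reshape(-1,3),axis=0))
E
```

```text
[571.49921384 -95.62254226 101.13530123] [3.14096036e+00 4.69141224e-05 1.26686481e+00] 49.967268463878135 [-0.36740445  0.72909865 -5.99600663]
[  0.63179446 -22.84350448  -9.22642944]
```

View pics/w4.png

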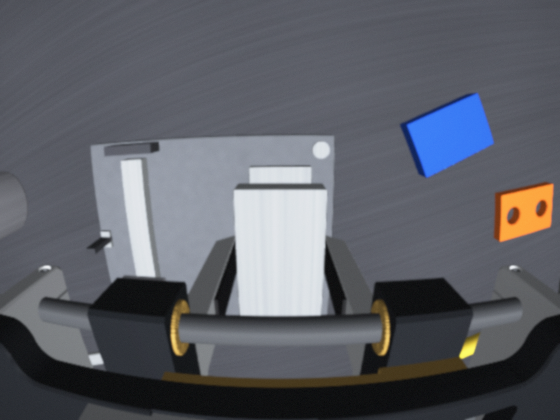

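```bash
python3 - <<'E'
from h import *
import pickle;st=pickle.load(open('pics/w4.pkl','rb'))
p=np.load('pics/w4.npz')['p'].min(2).astype(int)
print(p[160:192,280]); print(p[176,240:320].tolist()); print(p[200,228:335].tolist())
E
```

```text
[146 147 145 145 132 121 141 189 212 217 217 218 217 217 217 217 218 219
 217 219 219 213 195 150 100  75  74  80 102 153 200 219]
[146, 145, 144, 145, 145, 145, 144, 144, 152, 178, 205, 217, 217, 216, 216, 215, 216, 216, 217, 218, 219, 221, 221, 221, 220, 220, 221, 219, 219, 220, 220, 221, 222, 221, 222, 223, 220, 219, 218, 219, 218, 216, 219, 220, 220, 219, 220, 220, 221, 220, 219, 219, 220, 221, 222, 219, 219, 219, 220, 223, 222, 222, 219, 218, 217, 215, 214, 214, 217, 213, 204, 178, 156, 148, 146, 145, 146, 146, 144, 145]
[147, 148, 147, 147, 154, 177, 206, 219, 224, 222, 223, 222, 225, 222, 224, 222, 220, 222, 220, 222, 222, 223, 223, 223, 219, 222, 221, 222, 223, 222, 221, 218, 217, 216, 217, 218, 220, 219, 220, 222, 223, 222, 222, 223, 224, 225, 225, 226, 226, 225, 223, 222, 223, 223, 221, 219, 219, 219, 217, 218, 221, 224, 222, 221, 222, 222, 222, 223, 223, 221, 223, 224, 224, 224, 225, 223, 223, 224, 225, 225, 226, 225, 223, 224, 221, 220, 221, 222, 226, 226, 226, 224, 221, 221, 220, 218, 217, 214, 197, 170, 150, 149, 147, 144, 129, 108, 95]
```

```bash
python3 - <<'E'
from h import *
import pickle;st=pickle.load(open('pics/w4.pkl','rb'))
R=Ro.from_euler('xyz',st['eef_rot']).as_matrix()
def tool(uv,z): return (wpx2w(uv,z,st)-st['eef_pos'])@R
zt=101.1+9.2
for zz in(108.5,zt):
  print('plate',tool([[280,188.8],[233,200],[327,200]],zz).round(1),'bottom',tool([[280,183]],zz-18).round(1))
print('bed',tool([[280,166.6],[249,176],[311.3,176]],22).round(1))
b=wpx2w([[249,176],[311.3,176],[280,166.6]],22,st);print(b)
E
```

```text
plate [[  0.9 -39.3  -7.4]
 [-24.3 -33.3  -7.4]
 [ 26.2 -33.2  -7.4]] bottom [[  1.  -39.   10.6]]
plate [[  0.9 -39.7  -9.2]
 [-24.1 -33.7  -9.2]
 [ 26.  -33.7  -9.2]] bottom [[  1.  -39.3   8.8]]
bed [[  1.  -39.   79.1]
 [-23.7 -31.5  79.1]
 [ 25.9 -31.5  79.1]]
[[ 534.36497635 -108.82697636   22.        ]
 [ 549.24534761  -61.45525765   22.        ]
 [ 534.63321164  -83.01613209   22.        ]]
```

```bash
python3 - <<'E'
from h import *
st=manip.read_state();print(st['eef_pos'],st['eef_rot'],st['qd'].round(4))
E
```

```text
[571.24398989 -94.31399585 100.98583126] [ 3.14147374e+00 -1.74567668e-04  1.26898455e+00] [ 0.0304 -0.0071  0.0152  0.0024 -0.0051 -0.0025]
```

>>> {"op": "apply_moves", "data": {"series": [[[0.07, -0.18, -1.0], [0, 0, 0], 0], [[0.07, -0.18, -2.4], [0, 0, 0], 0], [[0.07, -0.18, -4.0], [0, 0, 0], 0], [[0.07, -0.18, -5.4], [0, 0, 0], 0], [[0.07, -0.18, -6.2], [0, 0, 0], 0], [[0.07, -0.18, -6.6], [0, 0, 0], 0], [[0.07, -0.18, -6.8], [0, 0, 0], 0], [[0.07, -0.18, -6.95], [0, 0, 0], 0], [[0.07, -0.18, -6.95], [0, 0, 0], 0], [[0.07, -0.18, -6.95], [0, 0, 0], 0]]}}

```text
clock: 11.65
eef_pos: [572.1, -95.6, 31.2]
eef_rot: [3.141, -0.0, 1.27]
wrist_force: [0.1, -0.4, -5.9]
finger_gap: 49.5
```

```bash
python3 - <<'E'
from h import *
import pickle
st=manip.read_state();print(st['eef_pos'],st['eef_rot'],st['finger_gap'],st['wrist_force'])
p,d=snap('wrist','w5');pickle.dump(st,open('pics/w5.pkl','wb'))
E
```

```text
[572.12070403 -95.58698416  31.16561543] [ 3.14122285e+00 -1.96426639e-05  1.27000982e+00] 49.49270058190268 [ 0.11381741 -0.42413637 -5.8685645 ]
```

View pics/w5.png

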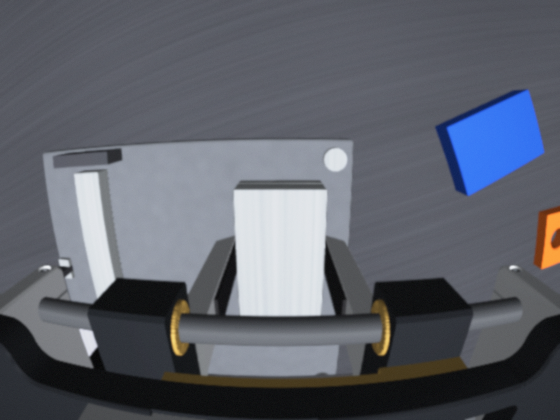

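The plate is aligned over the bed, with its front edge at v≈183 flush with the bed edge. I set it down and release.

>>> {"op": "apply_moves", "data": {"series": [[[0, 0, -0.06], [0, 0, 0], 0], [[0, 0, -0.06], [0, 0, 0], 0], [[0, 0, -0.06], [0, 0, 0], 80], [[0, 0, -0.06], [0, 0, 0], 80], [[0, 0, -0.06], [0, 0, 0], 80], [[0, 0, -0.06], [0, 0, 0], 80], [[0, 0, 1.0], [0, 0, 0], 80], [[0, 0, 3.0], [0, 0, 0], 80], [[0, 0, 6.0], [0, 0, 0], 100], [[0, 0, 9.0], [0, 0, 0], 100]]}}

```text
clock: 12.95
eef_pos: [572.0, -95.6, 122.6]
eef_rot: [3.141, -0.0, 1.27]
wrist_force: [1.2, 0.2, 0.1]
finger_gap: 91.7
```

```bash
python3 - <<'E'
from h import *
import pickle
st=manip.read_state();print(st['eef_pos'],st['eef_rot'],st['finger_gap'],st['wrist_force'])
p,d=snap('wrist','w6');pickle.dump(st,open('pics/w6.pkl','wb'))
for t in(180,200):print(rect('wrist',p,(280,210),40,t,s=2,win=90,fn=lambda q:wpx2w(q,40,st)))
E
```

```text
[572.04476727 -95.57978383 122.62862115] [ 3.14108468e+00 -3.85436136e-07  1.27003484e+00] 91.73116065845579 [1.244324   0.19464731 0.10985107]
(array([572.8, -94.8]), array([78.7, 49.8]), np.float64(-0.3005))
(array([572.7, -94.8]), array([77.8, 48.5]), np.float64(-0.2972))
```

View pics/w6.png

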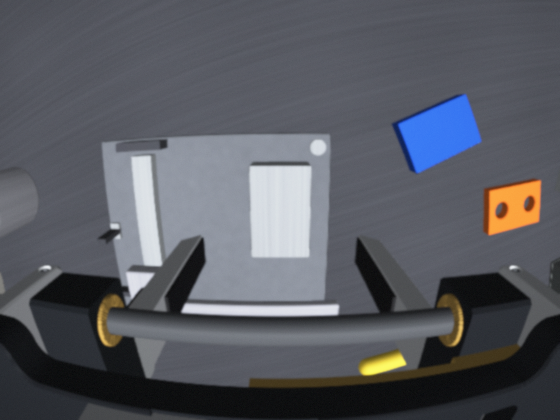

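The thick plate sits at (572.8, -94.8), yaw -0.30, which matches the bed. Next is the holed plate.

>>> {"op": "apply_moves", "data": {"series": [[[0.4, 2.6, 0], [0, 0, -0.01], 100], [[1.2, 7.3, 0], [0, 0, -0.03], 100], [[2.0, 12.3, -0.5], [0, 0, -0.06], 100], [[2.8, 17.3, -1.0], [0, 0, -0.09], 100], [[3.65, 22.3, -2.0], [0, 0, -0.12], 100], [[4.5, 27.3, -3.0], [0, 0, -0.14], 100], [[5.3, 32.3, -4.0], [0, 0, -0.16], 100], [[5.9, 36.0, -4.1], [0, 0, -0.176], 100], [[6.1, 37.25, -4.1], [0, 0, -0.176], 100], [[6.1, 37.25, -4.1], [0, 0, -0.176], 100]]}}

```text
clock: 14.25
eef_pos: [633.0, 276.9, 80.2]
eef_rot: [3.141, -0.0, 1.095]
wrist_force: [0.4, -0.4, 0.4]
finger_gap: 93.8
```

```bash
python3 - <<'E'
from h import *
import pickle
st=manip.read_state();print(st['eef_pos'],st['eef_rot'],st['finger_gap'],st['wrist_force'])
p,d=snap('wrist','w7');pickle.dump(st,open('pics/w7.pkl','wb'))
for t in(180,200):print(rect('wrist',p,(280,190),12,t,s=2,win=90,fn=lambda q:wpx2w(q,12,st)))
E
```

```text
[633.04357792 276.88524446  80.18171053] [ 3.14135907e+00 -8.45547966e-05  1.09486456e+00] 93.84796981030676 [ 0.44744772 -0.35125866  0.41223618]
(array([634.1, 276.5]), array([79.8, 50.2]), np.float64(-0.4766))
(array([634. , 276.6]), array([79.2, 49.5]), np.float64(-0.4777))
```

View pics/w7.png

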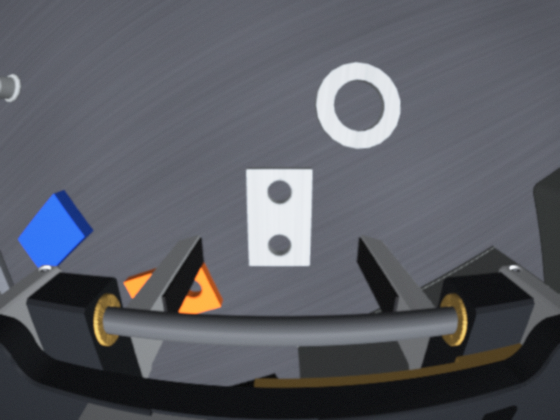

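>>> {"op": "apply_moves", "data": {"series": [[[0.06, -0.1, -2.0], [0, 0, 0], 100], [[0.06, -0.1, -4.0], [0, 0, 0], 100], [[0.06, -0.1, -5.8], [0, 0, 0], 100], [[0.06, -0.1, -6.8], [0, 0, 0], 100], [[0.06, -0.1, -7.3], [0, 0, 0], 100], [[0.06, -0.1, -7.3], [0, 0, 0], 100], [[0.06, -0.1, -7.3], [0, 0, 0], 0], [[0.06, -0.1, -7.3], [0, 0, 0], 0], [[0.06, -0.1, -7.3], [0, 0, 0], 0], [[0.06, -0.1, -7.3], [0, 0, 0], 0]]}}

```text
clock: 15.55
eef_pos: [633.7, 276.0, 7.1]
eef_rot: [3.141, -0.0, 1.094]
wrist_force: [-0.2, 0.0, 0.6]
finger_gap: 57.5
```

>>> {"op": "apply_moves", "data": {"series": [[[0, 0, 0], [0, 0, 0], 0], [[0, 0, 0], [0, 0, 0], 0], [[0, 0, 0], [0, 0, 0], 0], [[0, 0, 0], [0, 0, 0], 0], [[0, 0, 0.3], [0, 0, 0], 0], [[0, 0, 1.0], [0, 0, 0], 0], [[0, 0, 2.5], [0, 0, 0], 0], [[0, 0, 5.0], [0, 0, 0], 0], [[0, 0, 8.0], [0, 0, 0], 0], [[0, 0, 10.5], [0, 0, 0], 0]]}}

```text
clock: 16.8
eef_pos: [633.8, 276.0, 114.4]
eef_rot: [3.141, -0.001, 1.094]
wrist_force: [-0.0, 0.2, -3.4]
finger_gap: 49.2
```

>>> {"op": "apply_moves", "data": {"series": [[[-0.4, -2.5, 0], [0, 0, 0.01], 0], [[-1.2, -7.3, 0], [0, 0, 0.03], 0], [[-2.0, -12.3, 0], [0, 0, 0.06], 0], [[-2.8, -17.3, 0], [0, 0, 0.09], 0], [[-3.65, -22.3, 0], [0, 0, 0.12], 0], [[-4.5, -27.3, 0], [0, 0, 0.14], 0], [[-5.3, -32.0, 0], [0, 0, 0.16], 0], [[-5.9, -35.7, 0], [0, 0, 0.176], 0], [[-6.16, -37.15, 0], [0, 0, 0.176], 0], [[-6.16, -37.15, 0], [0, 0, 0.176], 0]]}}

```text
clock: 18.05
eef_pos: [572.1, -95.8, 112.6]
eef_rot: [3.141, -0.0, 1.269]
wrist_force: [0.1, -0.1, -3.3]
finger_gap: 49.2
```

```bash
python3 - <<'E'
from h import *
import pickle
st=manip.read_state();print(st['eef_pos'],st['eef_rot'],st['finger_gap'],st['wrist_force'])
p,d=snap('wrist','w8');pickle.dump(st,open('pics/w8.pkl','wb'))
T=wcloud(d);print(np.median(T[215:225,240:262].reshape(-1,3),axis=0))
g=p.min(2).astype(int)
print(g[150:215,280].tolist()); print(g[178,235:325].tolist()); print(g[205,225:335].tolist())
E
```

```text
[572.12820513 -95.81037132 112.56601823] [ 3.14088893e+00 -1.53515993e-04  1.26869505e+00] 49.215445540012766 [ 0.08156607 -0.10526945 -3.2500406 ]
[-15.35282324 -21.4301849   -4.71118861]
[149, 147, 149, 149, 148, 147, 149, 146, 149, 148, 145, 140, 121, 98, 89, 89, 124, 181, 214, 223, 224, 223, 224, 224, 224, 224, 224, 222, 223, 224, 224, 221, 208, 170, 117, 85, 102, 154, 204, 224, 225, 225, 225, 225, 225, 226, 225, 226, 226, 225, 222, 215, 213, 219, 221, 222, 223, 222, 222, 222, 222, 221, 223, 223, 222]
[151, 152, 149, 150, 148, 149, 148, 148, 146, 146, 146, 146, 158, 186, 213, 222, 226, 223, 225, 223, 223, 223, 223, 224, 223, 224, 222, 223, 224, 224, 223, 221, 218, 219, 219, 222, 223, 223, 222, 224, 225, 226, 227, 226, 225, 223, 224, 222, 219, 221, 221, 223, 222, 223, 223, 223, 223, 224, 224, 224, 226, 224, 225, 225, 226, 226, 225, 223, 222, 223, 226, 226, 225, 223, 220, 217, 202, 168, 147, 145, 146, 146, 143, 144, 144, 144, 144, 144, 145, 145]
[150, 152, 151, 149, 149, 148, 152, 153, 159, 188, 213, 225, 226, 227, 226, 226, 225, 224, 222, 222, 220, 222, 223, 224, 224, 224, 225, 227, 226, 226, 226, 226, 227, 228, 228, 228, 226, 226, 226, 227, 226, 227, 226, 223, 223, 220, 220, 221, 220, 223, 225, 226, 226, 226, 224, 222, 223, 221, 219, 220, 221, 220, 218, 215, 211, 209, 212, 216, 222, 226, 226, 227, 227, 227, 227, 227, 227, 226, 226, 226, 226, 226, 226, 226, 224, 225, 223, 222, 224, 225, 227, 227, 227, 227, 226, 227, 228, 227, 225, 220, 203, 172, 152, 148, 146, 136, 113, 100, 95, 97]
```

View pics/w8.png

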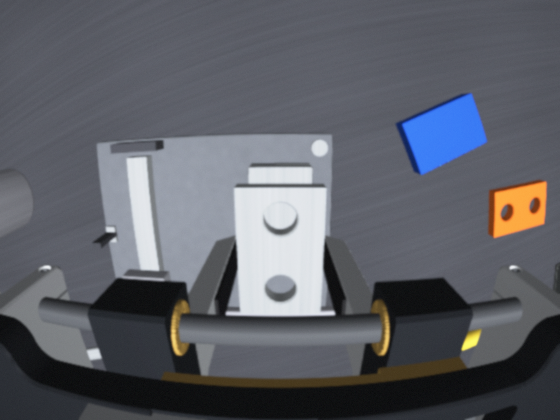

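```bash
python3 - <<'E'
from h import *
import pickle;st=pickle.load(open('pics/w8.pkl','rb'))
R=Ro.from_euler('xyz',st['eef_rot']).as_matrix()
def tool(uv,z): return (wpx2w(uv,z,st)-st['eef_pos'])@R
for zt in(112.6+4.7,112.6+6.5): print('plate',tool([[280,187.2],[233.9,205],[325.9,205]],zt).round(1))
print('solid',tool([[280,166.6],[247.9,178],[311.9,178]],40).round(1))
print(manip.read_state()['eef_pos'])
E
```

```text
plate [[  0.9 -39.7  -4.8]
 [-24.3 -29.8  -4.8]
 [ 26.1 -29.8  -4.8]]
plate [[  0.9 -40.   -6.6]
 [-24.1 -30.3  -6.6]
 [ 25.8 -30.2  -6.6]]
solid [[  1.  -39.9  72.5]
 [-24.  -31.1  72.5]
 [ 25.8 -31.1  72.5]]
[572.23789452 -94.98451753 112.39308685]
```

>>> {"op": "apply_moves", "data": {"series": [[[0, 0, -1.0], [0, 0, 0], 0], [[0, 0, -2.4], [0, 0, 0], 0], [[0, 0, -4.0], [0, 0, 0], 0], [[0, 0, -5.2], [0, 0, 0], 0], [[0, 0, -5.9], [0, 0, 0], 0], [[0, 0, -6.2], [0, 0, 0], 0], [[0, 0, -6.4], [0, 0, 0], 0], [[0, 0, -6.4], [0, 0, 0], 0], [[0, 0, -6.4], [0, 0, 0], 0], [[0, 0, -6.4], [0, 0, 0], 0]]}}

```text
clock: 19.35
eef_pos: [572.1, -95.6, 48.2]
eef_rot: [3.141, -0.0, 1.27]
wrist_force: [-0.4, -0.0, -3.7]
finger_gap: 49.1
```

```bash
python3 - <<'E'
from h import *
import pickle
st=manip.read_state();print(st['eef_pos'],st['eef_rot'],st['finger_gap'],st['wrist_force'])
p,d=snap('wrist','w9');pickle.dump(st,open('pics/w9.pkl','wb'))
cv2.imwrite('pics/w9c.png',cv2.resize(p[130:330,180:380,::-1],None,fx=3,fy=3))
E
```

```text
[572.12438702 -95.56381671  48.15899063] [ 3.14124480e+00 -3.83503958e-05  1.27000405e+00] 49.115785312951864 [-0.43255427 -0.04447461 -3.67757717]
```

View pics/w9c.png

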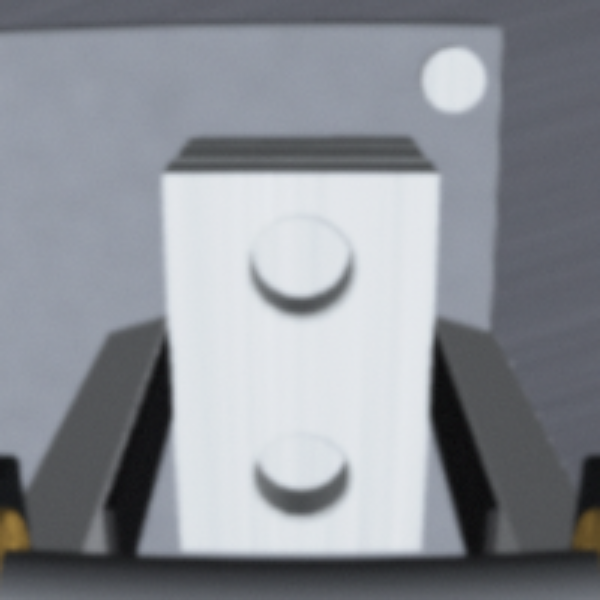

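The holed plate lines up over the thick one, with a gap of about 1 mm. I lower it and release.

>>> {"op": "apply_moves", "data": {"series": [[[0, 0, -0.05], [0, 0, 0], 0], [[0, 0, -0.1], [0, 0, 0], 0], [[0, 0, -0.1], [0, 0, 0], 0], [[0, 0, -0.1], [0, 0, 0], 80], [[0, 0, -0.1], [0, 0, 0], 80], [[0, 0, -0.1], [0, 0, 0], 80], [[0, 0, -0.1], [0, 0, 0], 80], [[0, 0, 1.5], [0, 0, 0], 80], [[0, 0, 4.5], [0, 0, 0], 80], [[0, 0, 9.0], [0, 0, 0], 80]]}}

```text
clock: 20.65
eef_pos: [571.6, -95.5, 139.2]
eef_rot: [-3.14, 0.0, 1.27]
wrist_force: [0.2, -0.5, -0.1]
finger_gap: 75.0
```

```bash
python3 - <<'E'
from h import *
import pickle
st=manip.read_state();print(st['eef_pos'],st['eef_rot'],st['finger_gap'],st['wrist_force'])
p,d=snap('wrist','w10');pickle.dump(st,open('pics/w10.pkl','wb'))
for t in(180,200):print(rect('wrist',p,(280,210),52,t,s=2,win=90,fn=lambda q:wpx2w(q,52,st)))
E
```

```text
[571.59046147 -95.47103908 139.24323098] [-3.14037325e+00  8.76176624e-05  1.26997368e+00] 74.9790000845498 [ 0.17072984 -0.52904139 -0.10417062]
(array([572.7, -94.8]), array([79.8, 50.7]), np.float64(-0.3013))
(array([572.5, -94.9]), array([78.8, 49.4]), np.float64(-0.3024))
```

View pics/w10.png

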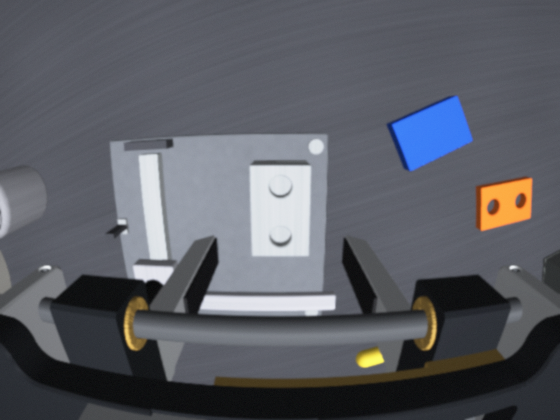

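Both plates are placed, and the holed one reads (572.6, -94.9), yaw -0.30. Next I hover near the handle to see the pointer and mark clearly.

>>> {"op": "apply_moves", "data": {"series": [[[0.4, -0.8, 2.0], [0, 0, 0], 100], [[1.3, -2.9, 3.5], [0, 0, 0], 100], [[2.3, -5.0, 3.5], [0, 0, 0], 100], [[3.3, -7.2, 3.5], [0, 0, 0], 100], [[4.4, -9.5, 3.5], [0, 0, 0], 100], [[5.4, -11.7, 3.5], [0, 0, 0], 100], [[6.3, -13.6, 3.5], [0, 0, 0], 100], [[6.8, -14.6, 3.5], [0, 0, 0], 100], [[6.9, -14.9, 3.5], [0, 0, 0], 100], [[6.9, -14.9, 3.5], [0, 0, 0], 100]]}}

```text
clock: 21.95
eef_pos: [640.9, -244.2, 173.1]
eef_rot: [3.142, -0.0, 1.27]
wrist_force: [-0.1, -0.0, 0.5]
finger_gap: 94.0
```

```bash
python3 - <<'E'
from h import *
import pickle
st=manip.read_state();print(st['eef_pos'],st['eef_rot'],st['finger_gap'],st['wrist_force'])
p,d=snap('wrist','w11');pickle.dump(st,open('pics/w11.pkl','wb'))
cv2.imwrite('pics/w11c.png',cv2.resize(p[90:290,160:400,::-1],None,fx=3.3,fy=3,interpolation=cv2.INTER_CUBIC))
E
```

```text
[ 640.94559845 -244.20475744  173.12184724] [ 3.14156805e+00 -2.26961106e-05  1.27020257e+00] 93.97098149751159 [-0.066826   -0.03156825  0.46444414]
```

View pics/w11.png

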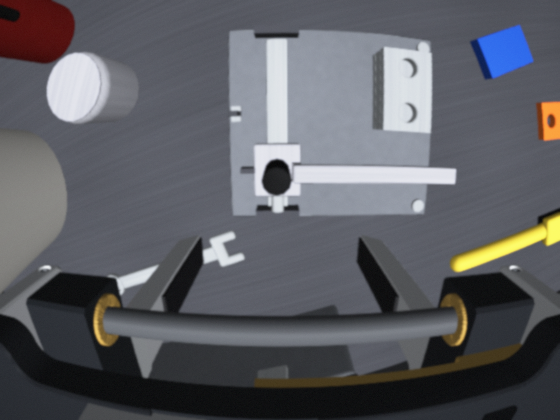

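View pics/w11c.png

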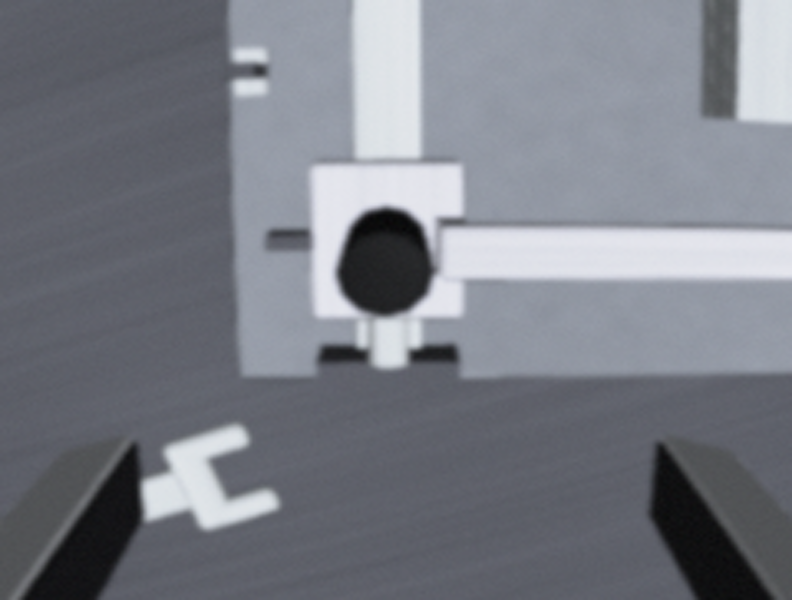

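```bash
python3 - <<'E'
from h import *
p=np.load('pics/w11.npz')['p']
a=cv2.resize(p[95:130,222:257,::-1],None,fx=11,fy=11,interpolation=cv2.INTER_NEAREST)
b=cv2.resize(p[155:190,232:267,::-1],None,fx=11,fy=11,interpolation=cv2.INTER_NEAREST)
cv2.imwrite('pics/w11z.png',np.hstack([a,b]))
E
```

```text
(no output)
```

View pics/w11z.png

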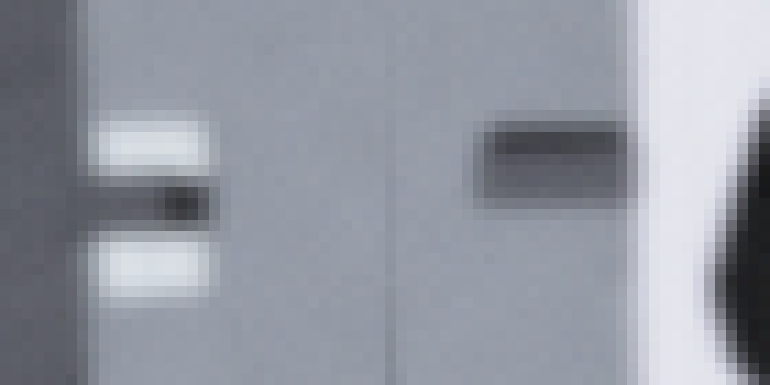

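```bash
python3 - <<'E'
from h import *
import pickle;st=pickle.load(open('pics/w11.pkl','rb'))
m=wpx2w([[233,113.3]],46,st)[0];pt=wpx2w([[243,171.0]],46,st)[0];h=wpx2w([[276.6,178.7]],102,st)[0]
f1,f2=wpx2w([[310,174.5],[450,176.5]],68,st)
bed=np.array([572.7,-94.8]);a=-.301;X=np.array([np.cos(a),np.sin(a)]);Y=np.array([-X[1],X[0]])
for n,q in dict(mark=m,pointer=pt,handle=h,bar1=f1,bar2=f2).items(): print(n,q.round(1),((q[:2]-bed)@X).round(1),((q[:2]-bed)@Y).round(1))
# top camera handle/fins initial
E
```

```text
mark [ 549.3 -260.2   46. ] 26.7 -165.0
pointer [ 604.  -268.3   46. ] 81.3 -156.4
handle [ 611.1 -236.7  102. ] 78.8 -124.1
bar1 [ 621.9 -209.7   68. ] 81.1 -95.1
bar2 [661.9 -78.1  68. ] 80.2 42.4
```

Wrist view: the handle top is at (277,179), the pointer at (243,171) and the mark fin at (233,113). In gauge x that puts the pointer near 80.5 and the mark near 26.7, so the pull is about 54 mm. I keep the jaws along gauge y so both fins stay visible.

>>> {"op": "apply_moves", "data": {"series": [[[-1.2, 0.3, 0], [0, 0, 0], 100], [[-2.6, 0.6, -0.5], [0, 0, 0], 100], [[-2.94, 0.7, -2.5], [0, 0, 0], 100], [[-2.94, 0.7, -5.0], [0, 0, 0], 100], [[-2.94, 0.7, -7.5], [0, 0, 0], 100], [[-2.94, 0.7, -9.2], [0, 0, 0], 100], [[-2.94, 0.7, -9.6], [0, 0, 0], 100], [[-2.94, 0.7, -9.7], [0, 0, 0], 50], [[-2.94, 0.7, -9.7], [0, 0, 0], 50], [[-2.94, 0.7, -9.7], [0, 0, 0], 50]], "grip_force": 60}}

```text
clock: 23.25
eef_pos: [611.9, -237.7, 76.6]
eef_rot: [3.141, 0.0, 1.27]
wrist_force: [-0.3, -0.7, 0.9]
finger_gap: 67.3
```

```bash
python3 - <<'E'
from h import *
import pickle
st=manip.read_state();print(st['eef_pos'],st['eef_rot'],st['finger_gap'],st['wrist_force'])
p,d=snap('wrist','w12');pickle.dump(st,open('pics/w12.pkl','wb'))
E
```

```text
[ 611.85935543 -237.66755036   76.62789744] [3.14063730e+00 1.35262667e-04 1.26998080e+00] 67.25087742804897 [-0.34477754 -0.71041837  0.90967269]
```

View pics/w12.png

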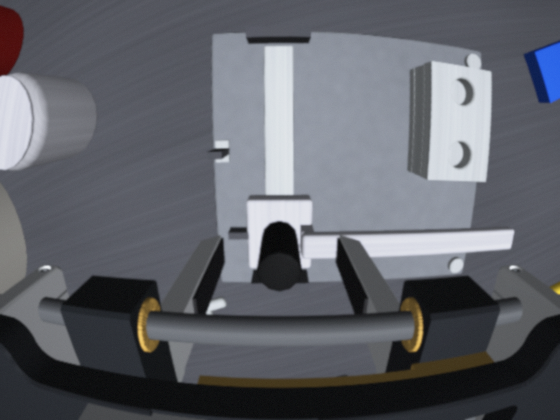

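The handle is centred between the fingers at (280,265). Closing now.

>>> {"op": "apply_moves", "data": {"series": [[[0, 0, 0], [0, 0, 0], 0], [[0, 0, 0], [0, 0, 0], 0], [[0, 0, 0], [0, 0, 0], 0], [[0, 0, 0], [0, 0, 0], 0], [[0, 0, 0], [0, 0, 0], 0], [[0, 0, 0], [0, 0, 0], 0], [[0, 0, 0], [0, 0, 0], 0], [[0, 0, 0], [0, 0, 0], 0], [[0, 0, 0], [0, 0, 0], 0], [[0, 0, 0], [0, 0, 0], 0]], "grip_force": 60}}

```text
clock: 24.55
eef_pos: [611.5, -238.0, 75.9]
eef_rot: [3.142, 0.001, 1.27]
wrist_force: [-1.3, -4.9, -0.8]
finger_gap: 22.9
```

>>> {"op": "apply_moves", "data": {"series": [[[-0.3, 0.09, 0], [0, 0, 0], 0], [[-0.9, 0.28, 0], [0, 0, 0], 0], [[-1.6, 0.49, 0], [0, 0, 0], 0], [[-2.3, 0.71, 0], [0, 0, 0], 0], [[-3.0, 0.93, 0], [0, 0, 0], 0], [[-3.7, 1.14, 0], [0, 0, 0], 0], [[-4.2, 1.3, 0], [0, 0, 0], 0], [[-4.5, 1.39, 0], [0, 0, 0], 0], [[-4.5, 1.39, 0], [0, 0, 0], 0], [[-4.5, 1.39, 0], [0, 0, 0], 0]], "grip_force": 60}}

```text
clock: 25.8
eef_pos: [567.3, -224.6, 76.0]
eef_rot: [3.139, 0.001, 1.27]
wrist_force: [6.1, -8.8, -5.5]
finger_gap: 23.1
```

```bash
python3 - <<'E'
from h import *
import pickle
st=manip.read_state();print(st['eef_pos'],st['eef_rot'],st['finger_gap'],st['wrist_force'])
p,d=snap('wrist','w13');pickle.dump(st,open('pics/w13.pkl','wb'))
a=cv2.resize(p[190:255,170:270,::-1],None,fx=8,fy=8,interpolation=cv2.INTER_NEAREST);cv2.imwrite('pics/w13z.png',a)
E
```

```text
[ 567.25759914 -224.55256791   75.95494661] [3.13912706e+00 9.83836629e-04 1.26971124e+00] 23.147020689452667 [ 6.05396367 -8.79017787 -5.46381808]
```

View pics/w13.png

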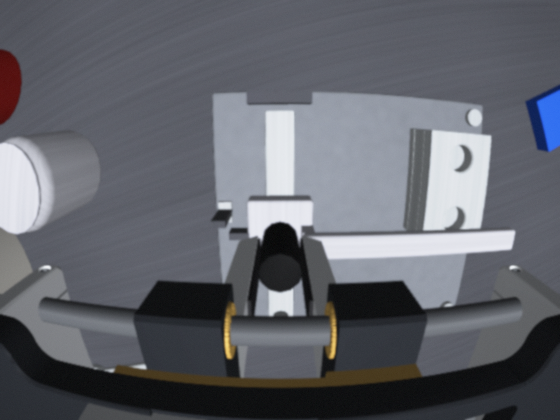

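View pics/w13z.png

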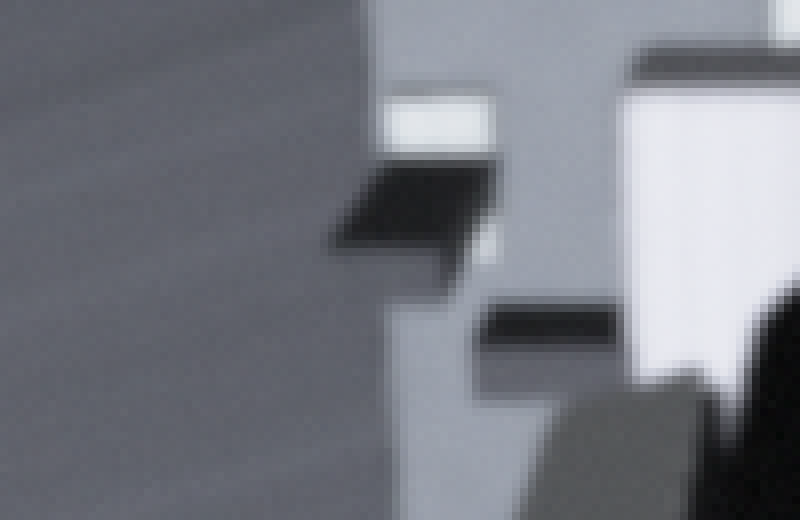

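```bash
python3 - <<'E'
from h import *
import pickle;st=pickle.load(open('pics/w13.pkl','rb'))
q=wpx2w([[218.7,223.5],[238,236.4],[219.2,220.4],[238,233.3]],46,st)
a=-.301;X=np.array([np.cos(a),np.sin(a)])
print((q[1,:2]-q[0,:2])@X,(q[3,:2]-q[2,:2])@X)
E
```

```text
9.148792625161501 9.104066272798477
```

>>> {"op": "apply_moves", "data": {"series": [[[-0.1, 0.02, 0], [0, 0, 0], 0], [[-0.3, 0.07, 0], [0, 0, 0], 0], [[-0.5, 0.13, 0], [0, 0, 0], 0], [[-0.7, 0.18, 0], [0, 0, 0], 0], [[-0.82, 0.21, 0], [0, 0, 0], 0], [[-0.88, 0.23, 0], [0, 0, 0], 0], [[-0.88, 0.23, 0], [0, 0, 0], 0], [[-0.88, 0.23, 0], [0, 0, 0], 0], [[-0.88, 0.23, 0], [0, 0, 0], 0], [[-0.88, 0.23, 0], [0, 0, 0], 0]], "grip_force": 60}}

```text
clock: 27.1
eef_pos: [558.7, -222.0, 75.9]
eef_rot: [3.139, 0.001, 1.27]
wrist_force: [7.0, -7.4, -5.8]
finger_gap: 22.8
```

```bash
python3 - <<'E'
from h import *
import pickle
st=manip.read_state();print(st['eef_pos'],st['eef_rot'],st['finger_gap'],st['wrist_force'])
p,d=snap('wrist','w14');pickle.dump(st,open('pics/w14.pkl','wb'))
a=cv2.resize(p[190:255,170:270,::-1],None,fx=8,fy=8,interpolation=cv2.INTER_NEAREST);cv2.imwrite('pics/w14z.png',a)
E
```

```text
[ 558.69363641 -221.95016421   75.93789762] [3.13890889e+00 5.19962125e-04 1.26981549e+00] 22.83669970848848 [ 6.9726981  -7.40103203 -5.7668134 ]
```

View pics/w14.png

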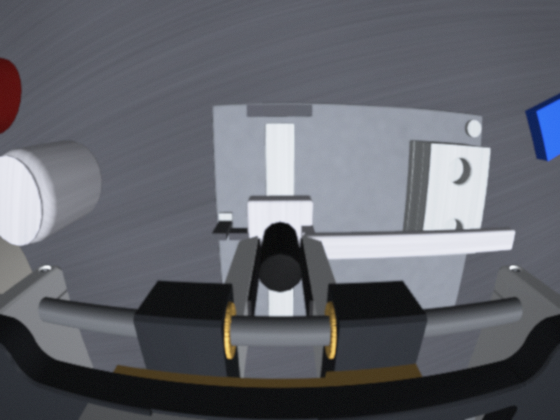

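View pics/w14z.png

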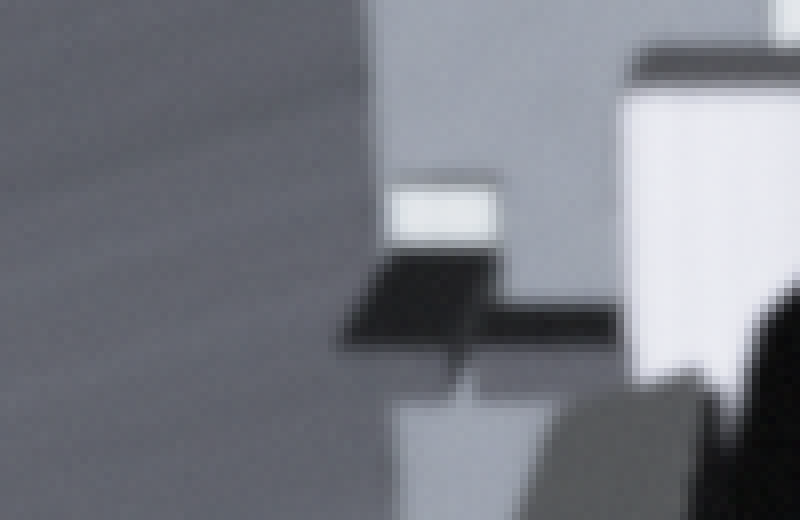

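The fin top edges are level (v≈348 in the zoom). I'll do one last check of the pile and the slide before handing in.

```bash
python3 - <<'E'
from h import *
st=manip.read_state();print(st['eef_pos'],st['qd'].round(4).tolist(),st['finger_gap'])
p,d=snap('scene','s15');c=p[150:340,180:480]
cv2.imwrite('pics/s15c.png',cv2.resize(c[:,:,::-1],None,fx=2.6,fy=2.6,interpolation=cv2.INTER_CUBIC))
q,d=snap('wrist','w15');a=np.load('pics/w14.npz')['p'].astype(int)
print(abs(q[190:255,170:270].astype(int)-a[190:255,170:270]).mean())
E
```

```text
[ 558.6961973  -221.92990522   75.94952753] [0.0017, 0.0004, 0.0, 0.0001, 0.0007, 0.0014] 23.09177248234432
1.0724615384615384
```

View pics/s15c.png

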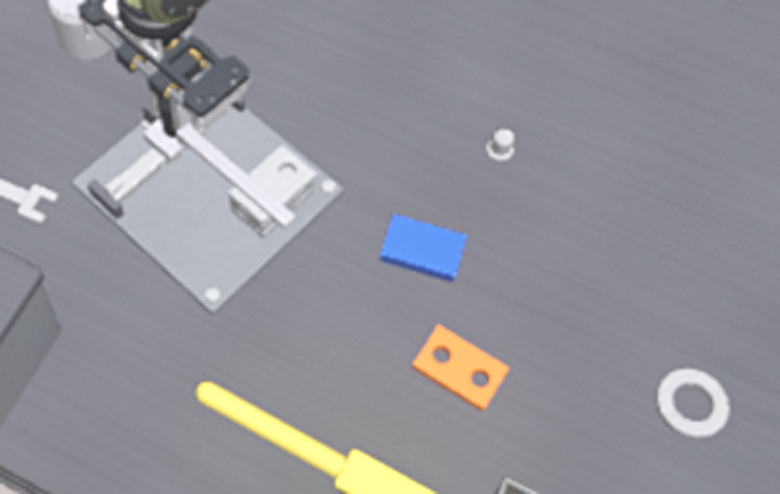

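The pile at (270,185) is square under the bar, the slide isn't moving, and the bystanders in view look undisturbed. Handing in.

```bash
python3 -c "
from cell import manip
print(manip.sign_off())"
```

```text
the job is handed in; nothing more can be done
None
```

The job is handed in at about 27 s of the 67 s allowed. The thick plate is on the bed, the holed plate is on top of it, and the gripper is holding the handle with the pointer at the mark. Sign-off gives no verdict, so I don't know the result.

**Last checks:**
- **Plates:** Wrist-camera fits before the pull put the plates and the bed within about 1 mm and 0.01 rad of each other. After the pull I checked the pile only by eye, and it looked square and undisturbed under the bar.
- **Pointer and mark:** The tops of the two fins were level to within about a pixel, roughly 1 mm.
- **Slide and grip:** The slide was still. The grip is set to 60 N on the handle, with the fingers reading about 23 mm apart.
- **Bystanders:** Those in view in the final picture looked undisturbed. The bucket and extinguisher were outside it, and I measured none of them.

**What disagreed or failed:**
- **Finger length:** The fingertips ended about 3 mm ahead of the TCP, not the stated 25 mm. My first two grasps of the thick plate closed above it without moving it. I then measured the fingers with the wrist depth and gripped about 20 mm lower.
- **Camera offsets:** The three cameras differed by about 2 mm from each other, so I aligned the plates by what the wrist camera showed.
- **Side load:** About 7 N of side load stayed on the handle before the last 9 mm of pull. A small sideways shift eased it only slightly.

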